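Lever open the readout cover and zero the knob

TASK

Slip the blade of the screwdriver into the notch at the front of the gauge readout's cover and lever the cover up with it, keeping the fingers off the cover, until the cover stands upright or leans back. Lay the screwdriver down on the desk, then turn the knob that was under the cover until its pointer is at the zero mark, and leave the cover open.

Things in the scene. Friction and masses are not known exactly. Their poses are not given: they have to be found in the camera images.
- readout: Grey gauge readout, fixed to the desk: a low housing 124 (x) x 100 (y) mm whose flat deck is 34 mm above the desk. Origin at the centre of its underside, z up; +x points from its front (the notch side, toward the robot) to its rear (hinge side). The tall trace bench stands at its right, fixed: front edge x = 0.485, y -0.21 to -0.01, 70 mm high there and up to 0.3 m behind; pass in front of it.
- notch (a point): Fixed point on the deck under the outer face of the cover's front wall, mid-width. The pry notch is an opening in the wall's bottom edge, 32 mm wide (y), 9 mm high from the deck up; the wall is 3 mm thick with at least 15 mm of free space behind it before the knob. In front of the wall the deck goes on as a bare ledge 14 mm deep where the blade may rest. Axes as the readout.
- cover_hinge (a point): Fixed point on the hinge axis of the cover, at its middle; the axis runs along the readout's y. 100 mm behind the notch and 2 mm above the deck.
- cover_angle (a joint): Angle of the cover in rad: 0 shut, 1.57 standing upright, 1.9 its stop, leaning back. The front edge rises. The hinge is stiff (0.18 N m, about 2.5 N of lift at the front edge) and the cover stays where it is left.
- cover: The grey hinged cover, a shell open below: shut, its top plate reaches 100 mm forward of the hinge, 88 mm wide, upper face 66 mm and inner face 62 mm above the desk, with 3 mm side and front walls down to the deck. Origin on the hinge axis; it turns with the cover (at 0 its axes are the readout's).
- zero_knob (a joint): Angle of the knob in rad: 0 when the pointer is at the zero mark (the long wide stroke of the dial, toward the readout's front, -x); positive when turned counter-clockwise seen from above. Range -1.5 to 1.5; it turns easily (0.03 N m).
- knob_top (a point): Fixed point on the knob's vertical axis at the top of the knob, 24 mm above the deck. The knob is a disc 40 mm across, 4 mm high, with an upright bar grip 36 mm long, 11 mm thick, 19 mm high; a dark line on the bar and a small arrow at its foot are the pointer. At joint value q the bar lies along the readout's x turned by q, pointer end toward -x.
- screwdriver: Small loose flat-blade screwdriver, 160 mm long, 60 g, lying on the desk. Origin under its middle, on the desk; its length is along its y: the handle (about 20 mm thick, round) from y = -2 to +80 mm, the thin shaft (4 mm thick) from y = -1 to -75 mm at 9.5 mm height. Grip it across the handle.
- blade_tip (a point): End of the screwdriver's blade, on the axis of its shaft.

How it is judged (in metres and radians):
On the way, in this order (a step that is already met when the one before it is completed fails the run):
1. the screwdriver is levering the cover up: cover raised more than 0.2 rad with the screwdriver pressing on it (value of joint cover_angle above 0.2 rad and contact force between screwdriver and cover above 0.2 N), for 0.1 s.
2. the cover stands open (1.4 rad or more) (value of joint cover_angle above 1.4 rad), for 0.2 s.
3. the screwdriver lies on the desk, released (height (world z) of screwdriver below 0.03 m and angle between screwdriver's own y axis and vertical between 1.35 and 1.79 rad and contact force between the fingers and screwdriver below 0.1 N), for 0.2 s.
4. the knob's pointer is at the zero mark (within 0.12 rad) (value of joint zero_knob between -0.12 and 0.12 rad), for 0.2 s.
At the end, for the whole second after the job is handed in: The cover stands open at 1.4 rad (80 degrees) or more, the knob is within 0.12 rad (7 degrees) of its zero mark, and the screwdriver lies flat and still on the desk (all of step 4 and value of joint cover_angle above 1.4 rad and height (world z) of screwdriver between -0.01 and 0.03 m and angle between screwdriver's own y axis and vertical between 1.35 and 1.79 rad and linear speed of screwdriver below 0.03 m/s); the robot touches nothing.
It fails at once if the fingers push the cover (more than 2 N) (contact force between the fingers and cover above 2 N).
It also fails if it takes over 67 s, if anything falls off the work surface, if the arm or the gripper's body presses on something with over 40 N, if the wrist force passes 120 N, or if a joint passes its speed limit or range.

ROBOT

A 7-joint arm with a two-finger parallel gripper is mounted at the origin on a cart in front of the work surface, level with it; the furniture and walls round the work are solid. World frame = base frame: x ahead of the robot, y to its left, z up, the work surface at z = 0. Lengths are in m, angles in degrees, forces in N, time in s.
With the tool pointing down it reaches from about 0.35 to 0.775 m from the base axis. Payload 3.1 kg.
Tool frame: the origin (TCP) lies at the very end of the fingers, on their centre line; the grasp point (between the pads) lies 19 mm behind it; z points along the fingers, y is the line along which they close (so a half turn about z gives the same grasp; the last joint's range is limited). The gripper opens to 85 mm and grips with 20 to 120 N. Pads are 22 mm wide; open, the fingers measure 114 mm over their backs; the gripper's body (76 mm by 85 mm) begins 54 mm behind the grasp point. The pads swing forward as they close: fully open they stand 13 mm farther back than shut.
Start: joints at [69.689, 17.813, 0.802, 86.603, -0.252, 75.585, -1.558], TCP at [0.169, -0.523, 0.231] pointing down, gripper open.
Joint ranges: [-154.91, 154.91], [-16.99, 109.72], [-72.82, 74.43], [7.12, 147.25], [-82.49, 262.49], [11.32, 116.49], [-174.64, 174.64]. Speed limits (degrees/s): [159.86, 159.86, 180, 180, 180, 180, 180].

INTERFACE

Orientations are given as a 3x3 rotation matrix whose columns are the frame's x, y, z axes.
In Python, from plant import bot, sensors, grab_frame, get_calibration gives the robot as it stands (bot), with the cameras as plain functions and the readings (sensors).
- The arm moves only by the tool jog_arm, called after "Emit:" in YAML: its name, and indented under it one key for each argument. Schema: {"type":"object","properties":{"segments":{"type":"array","items":{"type":"number"},"minItems":6,"maxItems":60},"aperture":{"type":"number"},"clamp_n":{"type":"number"},"only":{"type":"string"},"quiet":{"type":"boolean"},"lines":{"type":"string"}},"required":["segments"],"additionalProperties":false}. segments is one flat list of numbers that holds 1 to 10 rows one after another, with no inner brackets; each row has 6 numbers: dx, dy, dz in m, then a rotation vector rx, ry, rz in degrees; each row is the pose to reach, as a shift and turn from the pose commanded when the call began, along the tool's axes at that moment; what a row does not reach only later rows make up. A row lasts 1/10 s, in which the tool goes at most 0.05 m and 8.59 degrees, less where a joint would pass 70% of its speed; a pose out of reach is approached as far as the arm can. aperture is the opening from 0.0 (shut) to 1.0 (fully open), set as the call begins (left out keeps the last). The fingers move at their own pace and stop on an object; clamp_n is the grip in N (left out, the last holds). Time passes only in rows, so rows that do not move let the fingers close. The tool returns the time, the measured TCP pose, the force, the opening and the grip force at its end. only (a regular expression) keeps the lines of the reply that match it, lines (a string "A,B") keeps lines A to B, and quiet returns only ok. Input that does not fit is refused with a message, and nothing moves.
- sensors.get_obs(): the state, without advancing time (a new reading comes with each control period).
- grab_frame(name): name is "side" or "top" or "wrist"; returns the picture (400x640x3 uint8, red, green, blue); there is no depth.
- get_calibration(name): a dict with "fov_y" (degrees; the focal length in pixels is half the picture's height over the tangent of half this angle, whatever the lens; pixels are square), "cx", "cy" (the principal point, pixels), "k1" (the pictures are not rectified: a ray, as slopes to the right and down, at radius r is drawn at 1 + k1 r^2 times it, then the intrinsics apply), "origin" and "rotation" of the camera in the world; the wrist camera has in their place "hand_eye" (4x4, takes a point from camera to tool coordinates, whose origin is the TCP and whose axes are the flange's). Camera axes: x right, y down, z forward; pixel columns grow to the right and rows downward; lengths in m; the calibration is good to about 2 mm. A picture is of the moment at which its call begins: read the wrist's pose just before it. get_calibration takes no time and is no camera call.
- bot.job_done(): hands the job in; it is judged then, once.
The state is a dict: "time": time; "joints": joint angles; "joint_vel": joint speeds; "tau": joint torques, N m; "tcp_pos": TCP position; "ee_rot": TCP orientation; "force": force on the tool from outside, world axes, zero at the start; "wrist_torque": the same for the moment, N m; "finger_gap": opening from 0.0 (shut) to 1.0 (fully open); "finger_force": force on a finger pad.
Only numpy, scipy, OpenCV 4.12 (cv2) and the standard library are available. Lean on these libraries where they do the work, as an engineer would, in place of code of your own. Each camera call takes 0.05 s, during which the arm holds its last target. There are 200 camera calls.

## Working session

There is one attempt and no reset: what is moved stays moved. The work goes in short steps, Python scripts to look and compute and a tool call to move; the robot and the scene stay as the last step left them, time stands still between calls to the robot, and variables do not carry over. Pictures are saved under pics/ and viewed, at most 10 in all, crops included, and the job is handed in when it is done.

```bash
ls; mkdir -p pics
```

Run:
```python
from plant import bot, sensors, grab_frame, get_calibration
import cv2
o=sensors.get_obs(); print(o['time'],o['tcp_pos'],o['ee_rot'],o['finger_gap'])
for n in ['side','top','wrist']:
    c=get_calibration(n); print(n,c)
for n in ['side','top']:
    cv2.imwrite(f'pics/{n}0.png',cv2.cvtColor(grab_frame(n),cv2.COLOR_RGB2BGR))
```

```text
pics
plant.py
0.0 [ 0.16904379 -0.52262267  0.23023117] [[ 9.51448915e-01  3.07805694e-01 -7.85092967e-04]
 [ 3.07806688e-01 -9.51446377e-01  2.19901661e-03]
 [-7.01040254e-05 -2.33390883e-03 -9.99997274e-01]] 0.9992105865296312
side {'fov_y': 54.43693986601874, 'cx': 315.3646073252128, 'cy': 205.41409049162237, 'k1': -0.06671177074503139, 'origin': array([0.11808077, 0.46426664, 0.63942871]), 'rotation': array([[-0.82771141, -0.36971769,  0.42214056],
       [-0.56076527,  0.51696548, -0.64675266],
       [ 0.0208838 , -0.77204632, -0.63522307]])}
top {'fov_y': 51.69083633220067, 'cx': 316.23279590771386, 'cy': 196.61626139304425, 'k1': 0.023138956269701163, 'origin': array([ 0.34867189, -0.11408187,  1.02234196]), 'rotation': array([[ 0.02605586, -0.98031783,  0.19569887],
       [-0.99958488, -0.02795739, -0.0069601 ],
       [ 0.01229434, -0.19543628, -0.98063934]])}
wrist {'fov_y': 58.27090105005262, 'cx': 318.15716789211797, 'cy': 199.2848726321928, 'k1': -0.06078481602048102, 'hand_eye': array([[ 6.40758503e-05, -9.59191869e-01, -2.82755997e-01,
         7.19697182e-02],
       [ 9.99999870e-01,  2.04478195e-04, -4.67038654e-04,
         7.18558342e-04],
       [ 5.05797115e-04, -2.82755930e-01,  9.59191758e-01,
        -1.43325134e-01],
       [ 0.00000000e+00,  0.00000000e+00,  0.00000000e+00,
         1.00000000e+00]])}
```

View pics/top0.png

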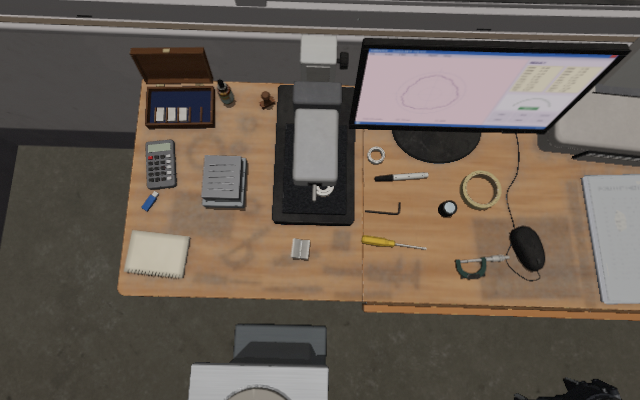

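View pics/side0.png

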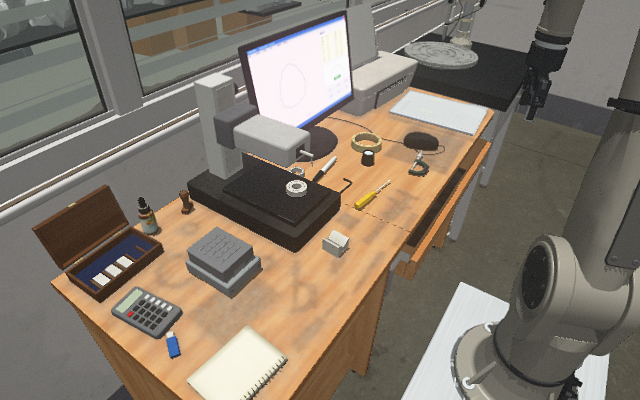

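Create h.py:
```python
import numpy as np, cv2
from plant import bot, sensors, grab_frame, get_calibration
def cam(n,o=None):
    c=get_calibration(n); f=200/np.tan(np.radians(c['fov_y']/2))
    if n=='wrist':
        o=o or sensors.get_obs(); H=c['hand_eye']; R=np.array(o['ee_rot'])@H[:3,:3]; p=np.array(o['tcp_pos'])+np.array(o['ee_rot'])@H[:3,3]
    else: R,p=c['rotation'],c['origin']
    return dict(R=R,p=p,f=f,c=np.array([c['cx'],c['cy']]),k=c['k1'])
def proj(P,C):
    q=(np.atleast_2d(P)-C['p'])@C['R']; s=q[:,:2]/q[:,2:]
    return C['c']+C['f']*s*(1+C['k']*(s**2).sum(1,keepdims=True))
def onplane(px,C,z):
    d=(np.atleast_2d(px)-C['c'])/C['f']; s=d.copy()
    for _ in range(20): s=d/(1+C['k']*(s**2).sum(1,keepdims=True))
    r=np.c_[s,np.ones(len(s))]@C['R'].T
    return C['p']+r*((z-C['p'][2])/r[:,2:])
def save(n,fn):
    o=sensors.get_obs(); im=cv2.cvtColor(grab_frame(n),cv2.COLOR_RGB2BGR); cv2.imwrite(fn,im); return im,cam(n,o)
```

Run:
```python
from h import *
for n,rng in [('top',(355,435,230,255)),('side',(345,395,170,215))]:
    im=cv2.imread(f'pics/{n}0.png'); C=cam(n); x0,x1,y0,y1=rng
    h=cv2.cvtColor(im,cv2.COLOR_BGR2HSV)
    m=((h[...,0]>20)&(h[...,0]<33)&(h[...,1]>150)); mm=np.zeros_like(m); mm[y0:y1,x0:x1]=m[y0:y1,x0:x1]
    ys,xs=np.nonzero(mm); P=onplane(np.c_[xs,ys],C,0.0105)[:,:2]
    c=P.mean(0); u,s,v=np.linalg.svd(P-c); t=(P-c)@v[0]; print(n,len(xs),c,v[0],np.degrees(np.arctan2(*v[0][::-1])),t.min(),t.max())
    print(onplane([[425,248]],C,.0095) if n=='top' else onplane([[388,181]],C,.0095))
a=cv2.imread('pics/top0.png')[140:220,190:260]; b=cv2.imread('pics/side0.png')[220:300,180:270]
cv2.imwrite('pics/c1.png',np.hstack([cv2.resize(a,(385,440),interpolation=cv2.INTER_CUBIC),cv2.resize(b,(405,440)[:2],interpolation=cv2.INTER_CUBIC)]))
```

```text
top 241 [ 0.44442426 -0.27311611] [-0.12867987 -0.99168619] -97.39331369498873 -0.037743218586942635 0.04217730909541393
[[ 0.43035841 -0.39036796  0.0095    ]]
side 159 [ 0.44539048 -0.27077455] [0.0964447  0.99533834] 84.46552319286336 -0.04745246531772603 0.04315084530501809
[[ 0.43200892 -0.38360326  0.0095    ]]
```

View pics/c1.png

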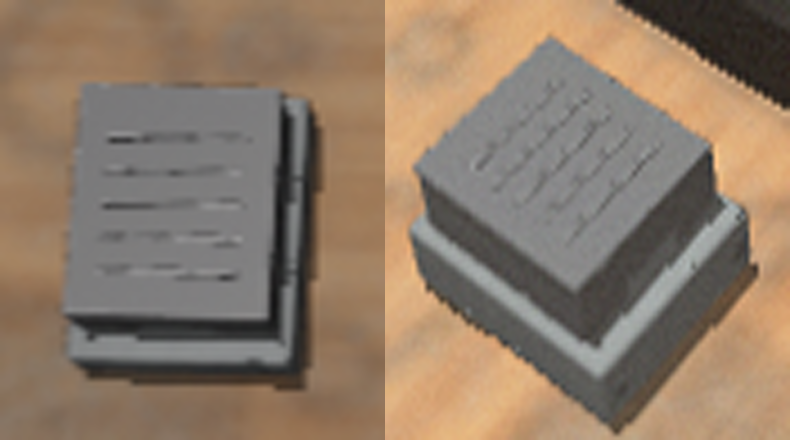

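Run:
```python
from h import *
from scipy.optimize import least_squares
t=np.array([[80,85],[280,90],[268,320],[65,315]])/5.5+[190,140]
s=np.array([[165,38],[327,152],[190,292],[30,168]])/[4.5,5.5]+[180,220]
M=np.array([[52,44],[52,-44],[-48,-44],[-48,44]])/1000   # top order: rear-left, rear-right, front-right, front-left
def W(p):
    c,sn=np.cos(p[2]),np.sin(p[2]); return np.c_[M@np.array([[c,sn],[-sn,c]])+p[:2],np.full(4,.066)]
Ct,Cs=cam('top'),cam('side')
def r(p,a=1,b=1): return np.r_[a*(proj(W(p),Ct)-t).ravel(),b*(proj(W(p),Cs)-s).ravel()]
for a,b in [(1,0),(0,1),(1,1)]:
    q=least_squares(r,[.55,.15,0],kwargs=dict(a=a,b=b)); print(q.x[:2],np.degrees(q.x[2]),np.abs(q.fun).max())
print(proj(W(q.x),Cs)-s)
p=q.x;print('notch',p[:2]+np.array([np.cos(p[2]),np.sin(p[2])])*-.048)
o=sensors.get_obs();R=np.array(o['ee_rot']);g=np.array([.4465,-.264,.12])
print('to above handle, tool',R.T@(g-o['tcp_pos']))
```

```text
[0.57950862 0.10520217] 0.5022387898659039 0.5469672433278276
[0.57959277 0.11068471] -87.57302105476955 5.155635626997082
[0.58131529 0.10803368] -45.8063614697496 21.96778484118778
[[-17.73434448   6.1076508 ]
 [-12.16702002 -18.83864166]
 [ 19.81964353  -9.97927313]
 [  9.7058545   17.65037906]]
notch [0.54785519 0.14244911]
to above handle, tool [ 0.34363187 -0.1605076   0.11063383]
```

Run:
```python
from h import *
from scipy.optimize import least_squares
t=np.array([[80,85],[280,90],[268,320],[65,315]])/5.5+[190,140]
s=np.array([[30,168],[165,38],[327,152],[190,292]])/[4.5,5.5]+[180,220]
M=np.array([[52,44],[52,-44],[-48,-44],[-48,44]])/1000
def W(p):
    c,sn=np.cos(p[2]),np.sin(p[2]); return np.c_[M@np.array([[c,sn],[-sn,c]])+p[:2],np.full(4,.066)]
Ct,Cs=cam('top'),cam('side')
def r(p,a=1,b=1): return np.r_[a*(proj(W(p),Ct)-t).ravel(),b*(proj(W(p),Cs)-s).ravel()]
for a,b in [(1,0),(0,1),(1,1)]:
    q=least_squares(r,[.55,.15,0],kwargs=dict(a=a,b=b)); print(q.x[:2],np.degrees(q.x[2]),np.abs(q.fun).max())
p=q.x;print('notch',p[:2]+np.array([np.cos(p[2]),np.sin(p[2])])*-.048)
```

```text
[0.57950862 0.10520217] 0.5022387898659039 0.5469672433278276
[0.57792389 0.10942323] -0.18375868772324291 1.0951638214997388
[0.57917863 0.10725205] 0.1387138009012037 2.090542636360169
notch [0.53117877 0.10713585]
```

Emit:
jog_arm:
  segments: [0.05,-0.02,0.01,0,0,-8,0.09,-0.04,0.02,0,0,-16,0.13,-0.06,0.03,0,0,-24,0.17,-0.08,0.04,0,0,-32,0.21,-0.1,0.05,0,0,-40,0.25,-0.12,0.06,0,0,-48,0.29,-0.14,0.07,0,0,-56,0.344,-0.16,0.08,0,0,-65,0.344,-0.16,0.08,0,0,-65,0.344,-0.16,0.08,0,0,-65]
  aperture: 1.0
  clamp_n: 60

```text
time: 1.1
tcp_pos: [0.4485, -0.2626, 0.1505]
ee_rot: [[0.118, 0.993, -0.001], [0.993, -0.118, 0.002], [0.002, -0.001, -1.0]]
force: [-1.3, -0.9, -0.2]
finger_gap: 1.004
finger_force: 0.0
```

Run:
```python
from h import *
im,C=save('wrist','pics/w1.png')
h=cv2.cvtColor(im,cv2.COLOR_BGR2HSV)
m=((h[...,0]>20)&(h[...,0]<33)&(h[...,1]>150)).astype(np.uint8)
n,l,st,ct=cv2.connectedComponentsWithStats(m); i=1+st[1:,4].argmax()
ys,xs=np.nonzero(l==i); P=onplane(np.c_[xs,ys],C,0.0105)[:,:2]
c=P.mean(0); u,s,v=np.linalg.svd(P-c,full_matrices=False); t=(P-c)@v[0]; w=(P-c)@v[1]
print(st[i],c,np.degrees(np.arctan2(*v[0][::-1])),t.min(),t.max(),w.min(),w.max()); print(c+v[0]*t.min(),c+v[0]*t.max())
```

```text
[ 303  152   26   97 2192] [ 0.44544856 -0.27239054] -96.75768160382971 -0.03736932966395037 0.04526165236561206 -0.01017911883784844 0.010323328075056011
[ 0.44984583 -0.23528083] [ 0.4401226  -0.31733775]
```

View pics/w1.png

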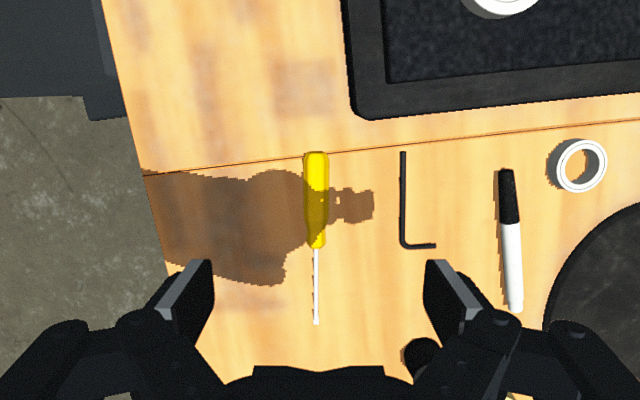

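Emit:
jog_arm:
  segments: [-0.01,-0.001,0.05,0,0,0,-0.028,-0.002,0.09,0,0,0,-0.028,-0.002,0.125,0,0,0,-0.028,-0.002,0.147,0,0,0,-0.028,-0.002,0.147,0,0,0,-0.028,-0.002,0.147,0,0,0]
  aperture: 0.6

```text
time: 1.75
tcp_pos: [0.4409, -0.2945, 0.0047]
ee_rot: [[0.126, 0.992, -0.001], [0.992, -0.126, -0.001], [-0.001, -0.001, -1.0]]
force: [0.2, -0.4, 0.8]
finger_gap: 0.603
finger_force: 0.0
```

Emit:
jog_arm:
  segments: [0,0,0,0,0,0,0,0,0,0,0,0,0,0,0,0,0,0,0,0,0,0,0,0,0,0,0,0,0,0,0,0,0,0,0,0,0,0,0,0,0,0,0,0,0,0,0,0]
  aperture: 0
  clamp_n: 110

```text
time: 2.55
tcp_pos: [0.443, -0.2939, 0.0065]
ee_rot: [[0.123, 0.992, 0.002], [0.992, -0.123, -0.003], [-0.002, 0.003, -1.0]]
force: [-1.8, 0.3, 5.7]
finger_gap: 0.172
finger_force: 107.8
```

Emit:
jog_arm:
  segments: [0,0,-0.02,0,0,0,0,0,-0.06,0,0,0,0,0,-0.1,0,0,0,0,0,-0.14,0,0,0,0,0,-0.14,0,0,0,0,0,-0.14,0,0,0]

```text
time: 3.15
tcp_pos: [0.4428, -0.2932, 0.1462]
ee_rot: [[0.123, 0.992, 0.003], [0.992, -0.123, -0.003], [-0.002, 0.003, -1.0]]
force: [0.1, 0.4, -0.7]
finger_gap: 0.168
finger_force: 108.3
```

Run:
```python
from h import *
a,C=save('wrist','pics/w2.png'); b,D=save('side','pics/s2.png'); o=sensors.get_obs()
u=proj([o['tcp_pos']],D)[0].astype(int); print(u)
x,y=np.clip(u[0]-60,0,520),np.clip(u[1]-50,0,300)
cv2.imwrite('pics/c2.png',np.hstack([cv2.resize(b[y:y+100,x:x+120],(480,400),interpolation=cv2.INTER_CUBIC),a[:, 200:460]])); print(x,y)
```

```text
[375 152]
315 102
```

View pics/c2.png

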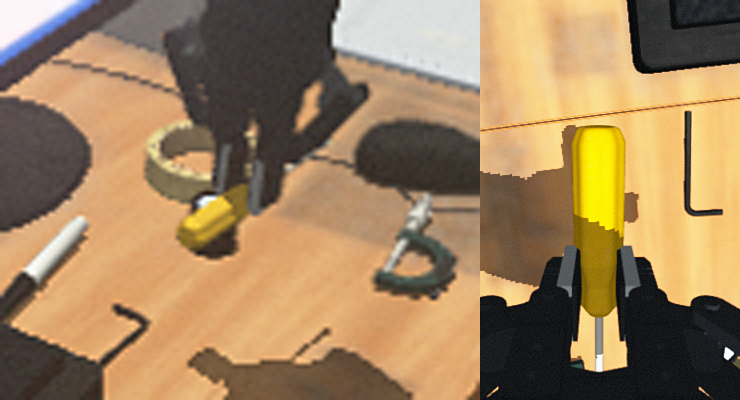

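Emit:
jog_arm:
  segments: [0.02,-0.04,0,0,0,0,0.05,-0.07,0,0,0,0,0.095,-0.09,0,0,0,0,0.14,-0.094,0,0,0,0,0.185,-0.094,0,0,0,0,0.23,-0.094,0,0,0,-8,0.275,-0.094,0,0,0,-16,0.32,-0.094,0.0,0,0,-24,0.36,-0.094,0,0,0,-32,0.391,-0.094,0,0,0,-40]

```text
time: 4.25
tcp_pos: [0.3954, 0.1094, 0.1433]
ee_rot: [[-0.551, 0.835, -0.002], [0.835, 0.551, 0.001], [0.002, -0.002, -1.0]]
force: [-0.3, -0.6, -0.5]
finger_gap: 0.17
finger_force: 108.3
```

Emit:
jog_arm:
  segments: [0,0,0,0,0,-8,0,0,0,0,0,-16,0,0,0,0,0,-24,0,0,0,0,0,-32,0,0,0,0,0,-40,0,0,0,0,0,-48,0,0,0,0,0,-57,0,0,0,0,0,-57,0,0,0,0,0,-57]

```text
time: 5.15
tcp_pos: [0.396, 0.1066, 0.1434]
ee_rot: [[-1.0, 0.004, -0.002], [0.004, 1.0, -0.0], [0.002, -0.0, -1.0]]
force: [1.2, 0.6, -0.5]
finger_gap: 0.17
finger_force: 108.3
```

Emit:
jog_arm:
  segments: [0,0,0.04,0,0,0,0,0,0.08,0,0,0,0,0,0.108,0,0,0,0,0,0.108,0,0,0,0,0,0.108,0,0,0]

```text
time: 5.65
tcp_pos: [0.3966, 0.1072, 0.0364]
ee_rot: [[-1.0, 0.002, -0.001], [0.002, 1.0, 0.0], [0.001, 0.0, -1.0]]
force: [0.9, 0.1, 0.2]
finger_gap: 0.168
finger_force: 108.3
```

Run:
```python
from h import *
b,D=save('side','pics/s3.png'); a,C=save('top','pics/t3.png'); o=sensors.get_obs()
print(o['tcp_pos'])
t=o['tcp_pos']+np.array([.102,0,.003]); print(proj([t,t-[.078,0,0]],D),proj([t,t-[.078,0,0]],C))
u=proj([t],D)[0].astype(int); v=proj([t],C)[0].astype(int);print(u-[40,60],v-[30,60])
cv2.imwrite('pics/c3.png',np.hstack([cv2.resize(b[u[1]-60:u[1]+40,u[0]-40:u[0]+60],(500,500),interpolation=cv2.INTER_CUBIC),cv2.resize(a[v[1]-60:v[1]+40,v[0]-30:v[0]+30],(300,500),interpolation=cv2.INTER_CUBIC)]))
```

```text
[0.39825906 0.10748552 0.03772893]
[[250.79428988 273.85381854]
 [281.73197245 292.01484519]] [[220.42823832 212.07423102]
 [218.03409651 244.73898672]]
[210 213] [190 152]
```

View pics/c3.png

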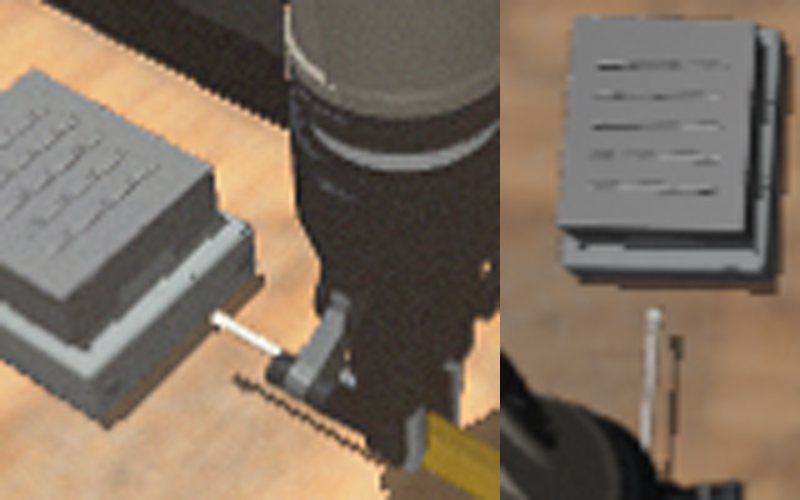

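Emit:
jog_arm:
  segments: [0,0.001,0.002,0,0,0,-0.015,0.001,0.002,0,0,0,-0.03,0.001,0.002,0,0,0,-0.04,0.001,0.002,0,0,0,-0.046,0.001,0.002,0,0,0,-0.052,0.001,0.002,0,0,0,-0.052,0.001,0.002,0,0,0,-0.052,0.001,0.002,0,0,0]

```text
time: 6.55
tcp_pos: [0.4482, 0.1078, 0.0342]
ee_rot: [[-1.0, 0.001, -0.001], [0.001, 1.0, -0.0], [0.001, -0.0, -1.0]]
force: [0.4, -1.8, -0.8]
finger_gap: 0.173
finger_force: 108.3
```

Run:
```python
from h import *
b,D=save('side','pics/s4.png'); o=sensors.get_obs(); print(o['tcp_pos'],o['force'])
cv2.imwrite('pics/c4.png',cv2.resize(b[225:315,190:300],(660,540),interpolation=cv2.INTER_CUBIC))
```

```text
[0.44807212 0.10782743 0.03417703] [ 0.45701876 -0.04883067 -0.60415855]
```

View pics/c4.png

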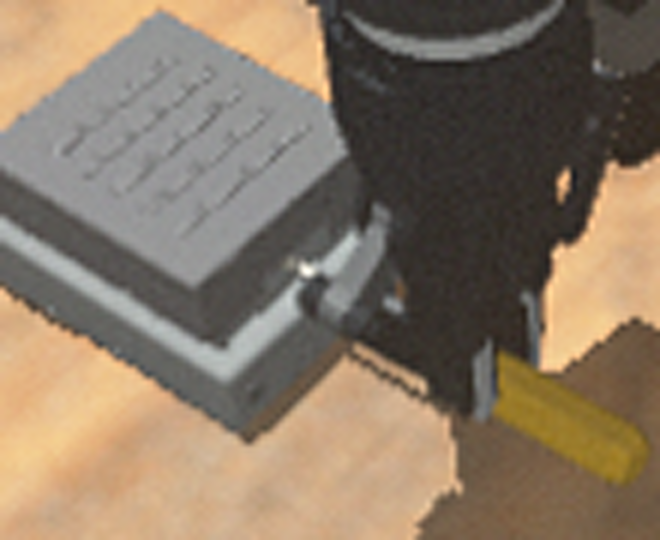

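Emit:
jog_arm:
  segments: [0,0,-0.004,0,0,0,0,0,-0.008,0,0,0,0,0,-0.011,0,0,0,-0.001,0,-0.015,0,0,0,-0.002,0,-0.019,0,0,0,-0.003,0,-0.023,0,0,0,-0.004,0,-0.026,0,0,0,-0.005,0,-0.03,0,0,0,-0.006,0,-0.032,0,0,0,-0.006,0,-0.032,0,0,0]

```text
time: 7.6
tcp_pos: [0.4555, 0.1079, 0.0667]
ee_rot: [[-1.0, 0.001, 0.001], [0.001, 1.0, 0.0], [-0.001, 0.0, -1.0]]
force: [-1.0, 0.5, -2.2]
finger_gap: 0.174
finger_force: 108.2
```

Run:
```python
from h import *
b,D=save('side','pics/s5.png'); o=sensors.get_obs(); print(o['tcp_pos'],o['force'],o['wrist_torque'])
cv2.imwrite('pics/c5.png',cv2.resize(b[195:315,180:300],(600,600),interpolation=cv2.INTER_CUBIC))
```

```text
[0.45546784 0.10785273 0.06659012] [-0.92175695  0.21124042 -1.36814901] [-0.00206861  0.15876571  0.0221841 ]
```

View pics/c5.png

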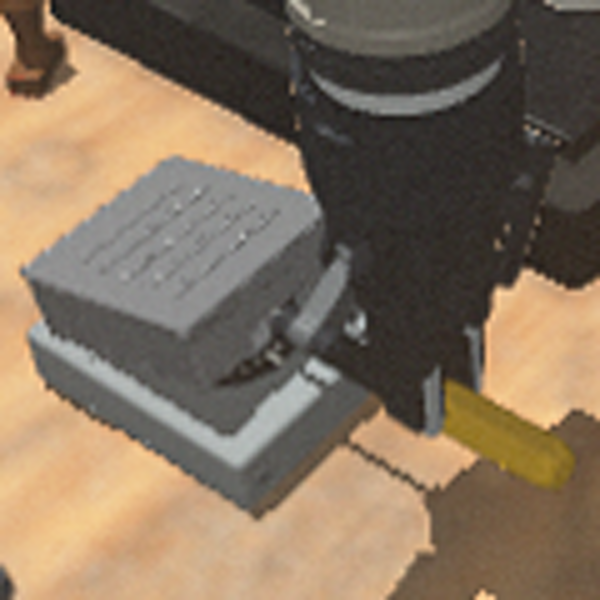

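Emit:
jog_arm:
  segments: [-0.003,0,-0.006,0,0,0,-0.006,0,-0.0115,0,0,0,-0.01,0,-0.018,0,0,0,-0.0145,0,-0.024,0,0,0,-0.0195,0,-0.0295,0,0,0,-0.025,0,-0.0345,0,0,0,-0.031,0,-0.0395,0,0,0,-0.0375,0,-0.0435,0,0,0,-0.044,0,-0.047,0,0,0,-0.051,0,-0.05,0,0,0]

```text
time: 8.65
tcp_pos: [0.5063, 0.1077, 0.1165]
ee_rot: [[-1.0, 0.001, -0.0], [0.001, 1.0, -0.0], [0.0, -0.0, -1.0]]
force: [-1.6, 0.5, -2.5]
finger_gap: 0.172
finger_force: 108.2
```

Emit:
jog_arm:
  segments: [-0.008,0,-0.002,0,0,0,-0.015,0,-0.004,0,0,0,-0.022,0,-0.005,0,0,0,-0.03,0,-0.005,0,0,0,-0.037,0,-0.005,0,0,0,-0.037,0,-0.005,0,0,0]

```text
time: 9.25
tcp_pos: [0.5443, 0.1077, 0.1213]
ee_rot: [[-1.0, 0.002, 0.002], [0.002, 1.0, 0.001], [-0.002, 0.001, -1.0]]
force: [0.2, 0.5, -1.6]
finger_gap: 0.17
finger_force: 108.3
```

Run:
```python
from h import *
b,D=save('side','pics/s6.png');a,C=save('top','pics/t6.png')
cv2.imwrite('pics/c6.png',np.hstack([cv2.resize(b[170:300,170:300],(400,400),interpolation=cv2.INTER_CUBIC),cv2.resize(a[110:240,160:290],(400,400),interpolation=cv2.INTER_CUBIC)]))
```

```text
(no output)
```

View pics/c6.png

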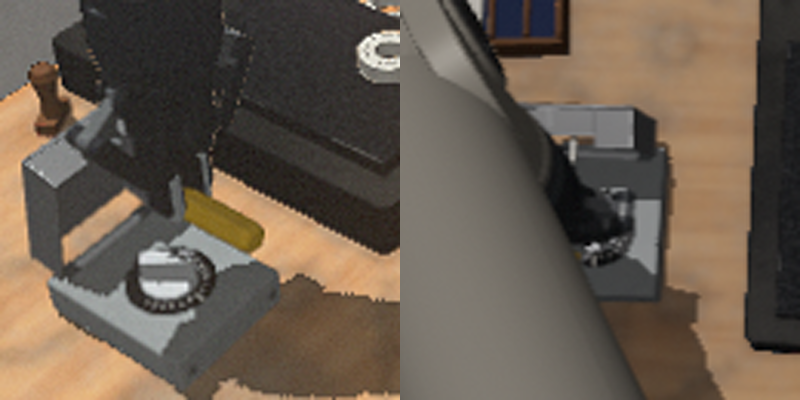

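Emit:
jog_arm:
  segments: [-0.006,0,0.001,0,0,0,-0.012,0,0.002,0,0,0,-0.018,0,0.003,0,0,0,-0.024,0,0.004,0,0,0,-0.03,0,0.005,0,0,0,-0.036,0,0.006,0,0,0,-0.036,0,0.006,0,0,0,-0.036,0,0.006,0,0,0]

```text
time: 10.15
tcp_pos: [0.5798, 0.1076, 0.1154]
ee_rot: [[-1.0, 0.002, 0.002], [0.002, 1.0, 0.0], [-0.002, 0.0, -1.0]]
force: [0.2, -0.0, -1.1]
finger_gap: 0.173
finger_force: 108.3
```

Emit:
jog_arm:
  segments: [0.01,0,0,0,0,0,0.03,0,0,0,0,0,0.07,0,0,0,0,0,0.11,0,0,0,0,0,0.15,0,0,0,0,0,0.18,0,0,0,0,0,0.18,0,0,0,0,0]

```text
time: 10.85
tcp_pos: [0.3936, 0.1072, 0.1147]
ee_rot: [[-1.0, -0.002, -0.003], [-0.002, 1.0, -0.005], [0.003, -0.005, -1.0]]
force: [0.1, -0.5, 0.0]
finger_gap: 0.173
finger_force: 108.3
```

Run:
```python
from h import *
b,D=save('side','pics/s7.png');a,C=save('top','pics/t7.png')
cv2.imwrite('pics/c7.png',np.hstack([cv2.resize(b[170:300,170:300],(400,400),interpolation=cv2.INTER_CUBIC),cv2.resize(a[110:240,160:290],(400,400),interpolation=cv2.INTER_CUBIC)]))
```

```text
(no output)
```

View pics/c7.png

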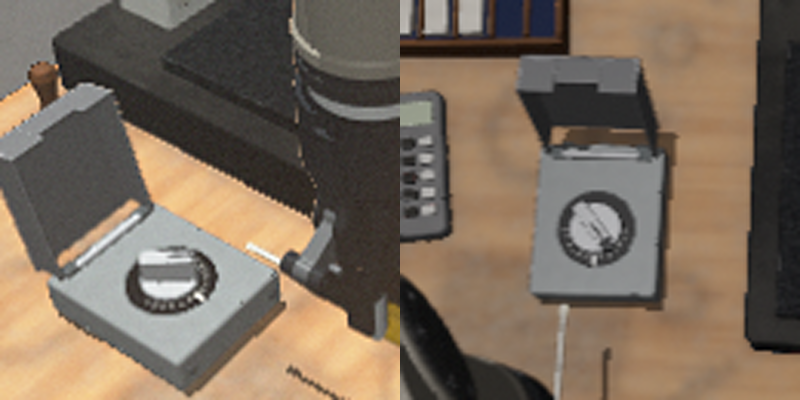

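Emit:
jog_arm:
  segments: [0,0,0,0,0,8.5,0,0,0,0,0,17,0,0,0,0,0,25.5,0,0,0,0,0,34,0,0,0,0,0,42.5,0,0,0,0,0,51,0,0,0,0,0,59.5,0,0,0.01,0,0,68,0,0,0.02,0,0,76.5,-0.01,0,0.03,0,0,85]

```text
time: 11.95
tcp_pos: [0.4095, 0.108, 0.0852]
ee_rot: [[-0.08, 0.997, 0.001], [0.997, 0.08, -0.0], [-0.0, 0.001, -1.0]]
force: [0.5, 0.6, -1.2]
finger_gap: 0.172
finger_force: 108.3
```

Emit:
jog_arm:
  segments: [0,0.01,0.02,0,0,5,0,0.026,0.045,0,0,5,0,0.026,0.065,0,0,5,0,0.026,0.072,0,0,5,0,0.026,0.074,0,0,5,0,0.026,0.074,0,0,5]

```text
time: 12.55
tcp_pos: [0.4353, 0.1103, 0.0117]
ee_rot: [[0.001, 1.0, 0.001], [1.0, -0.001, 0.0], [0.0, 0.001, -1.0]]
force: [-0.5, -1.1, 0.5]
finger_gap: 0.174
finger_force: 108.3
```

Emit:
jog_arm:
  segments: [0,0,0.002,0,0,0,0,0,0.004,0,0,0,0,0,0.005,0,0,0,0,0,0.005,0,0,0]

```text
time: 12.95
tcp_pos: [0.435, 0.11, 0.0066]
ee_rot: [[0.001, 1.0, 0.001], [1.0, -0.001, -0.0], [-0.0, 0.001, -1.0]]
force: [0.2, 1.1, 0.8]
finger_gap: 0.176
finger_force: 108.5
```

Emit:
jog_arm:
  segments: [0,0,0,0,0,0,0,0,0,0,0,0,0,0,0,0,0,0,0,0,0,0,0,0,0,0,0,0,0,0]
  aperture: 0.6

```text
time: 13.45
tcp_pos: [0.4346, 0.1101, 0.0063]
ee_rot: [[0.001, 1.0, -0.0], [1.0, -0.001, -0.0], [-0.0, -0.0, -1.0]]
force: [-0.6, -0.2, -0.6]
finger_gap: 0.601
finger_force: 0.0
```

Emit:
jog_arm:
  segments: [0,0,-0.02,0,0,0,0,0,-0.06,0,0,0,0,0,-0.11,0,0,0,0,0,-0.15,0,0,0,0,0,-0.19,0,0,0,0,0,-0.19,0,0,0]

```text
time: 14.05
tcp_pos: [0.4387, 0.1117, 0.2019]
ee_rot: [[0.001, 1.0, 0.012], [1.0, -0.001, 0.002], [0.002, 0.012, -1.0]]
force: [0.2, 0.0, 0.4]
finger_gap: 0.599
finger_force: 0.0
```

Emit:
jog_arm:
  segments: [0,0.01,0,0,0,-8.5,0,0.03,0,0,0,-17,0,0.045,0,0,0,-25.5,0,0.06,0,0,0,-34,0,0.075,0,0,0,-42.5,0,0.09,0,0,0,-51,0,0.105,0,0,0,-59.5,0,0.12,0,0,0,-68,-0.003,0.13,0,0,0,-76.5,-0.003,0.13,0,0,0,-85]

```text
time: 15.05
tcp_pos: [0.5655, 0.1058, 0.1946]
ee_rot: [[-0.996, 0.084, -0.001], [0.084, 0.996, -0.0], [0.001, -0.0, -1.0]]
force: [-0.1, -0.1, -0.0]
finger_gap: 0.602
finger_force: 0.0
```

Emit:
jog_arm:
  segments: [0,0,0,0,0,-8.5,0,0,0,0,0,-17,0,0,0,0,0,-25.5,0,0,0,0,0,-34,0,0,0,0,0,-41,0,0,0,0,0,-41,0,0,0,0,0,-41]

```text
time: 15.75
tcp_pos: [0.5643, 0.1068, 0.1954]
ee_rot: [[-0.811, -0.585, -0.001], [-0.585, 0.811, -0.0], [0.001, 0.001, -1.0]]
force: [0.4, 0.4, -0.6]
finger_gap: 0.603
finger_force: 0.0<stdin>:8: RuntimeWarning: overflow encountered in scalar multiply
```

Run:
```python
from h import *
im,C=save('wrist','pics/w8.png')
def patch(im,C,z,c=(.575,.107),r=.036,s=.0012):
    g=np.arange(-r,r,s); X,Y=np.meshgrid(c[0]+g[::-1],c[1]+g[::-1],indexing='ij')
    p=proj(np.c_[X.ravel(),Y.ravel(),np.full(X.size,z)],C).astype(np.float32).reshape(*X.shape,2)
    return cv2.remap(cv2.cvtColor(im,cv2.COLOR_BGR2GRAY),p[...,0],p[...,1],cv2.INTER_LINEAR)
P=patch(im,C,.058); ch=" .:-=+*#%@"
for r in P[::2]: print(''.join(ch[min(9,v*10//256)] for v in r))
D=cam('side'); e=onplane([[214.8,255.1],[232.4,255.1]],D,.058); print(e)
print(onplane([[224,184.4]],cam('top'),.034))
```

```text
Traceback (most recent call last):
OverflowError: Python integer 256 out of bounds for uint8
```

Add to h.py:
```python
def patch(im,C,z,c=(.575,.107),r=.036,s=.0012):
    g=np.arange(-r,r,s); X,Y=np.meshgrid(c[0]+g[::-1],c[1]+g[::-1],indexing='ij')
    p=proj(np.c_[X.ravel(),Y.ravel(),np.full(X.size,z)],C).astype(np.float32).reshape(*X.shape,2)
    return cv2.remap(cv2.cvtColor(im,cv2.COLOR_BGR2GRAY),p[...,0],p[...,1],cv2.INTER_LINEAR)
def show(P):
    ch=" .:-=+*#%@"
    for r in P[::2]: print(''.join(ch[min(9,int(v)*10//256)] for v in r))
```

Run:
```python
from h import *
im=cv2.imread('pics/w8.png'); show(patch(im,cam('wrist'),.058))
D=cam('side'); e=onplane([[214.8,255.1],[232.4,255.1]],D,.058); print(e)
print(onplane([[224,184.4]],cam('top'),.034))
```

```text
*****************************************************##*****
*******************#******************#***************#***#*
************************************************#*****#*#*##
**********************#************#***#*****##*#**##*#**###
****************************************#**#*###*###*##**###
***********************************#*#*##*#********##*#*####
************************#**+--=----=+**##*#*********####*###
**********************=-::::::::::::::::::=*###*******######
**********#*******+-:::::::::::::::::::::::::-*##*#*##*##**#
********#*****#*=:::::-*+::::::::::::::::::::::-+=*####*####
***#********##=:::::+%@@@#==#*##%@%+=-::::::::::::+#########
********#**#*-:::-*@@@@@@@%#@@@@@@@@@@@%+::::::::::-*#######
*********##+:::::-*@@@@@@@@@%%@@@@@@@@@@@@#-:::::::::+*#####
******#**#+::::::::=#%@@@@@@@@%%@@@@@@@@@@@@*-::::::::+#####
**********-:::::::%@%#%@@@@@@@@%#@@@@@@@@@@@@#::::::::-*####
*******#*-:::::::+@@@%##@@@@@@@@@%%@@@@@@@@@@@#-:::::::=####
*********-:::::.-%@@@@@*+%@@@%*#@@@%@@@@@@@@@@@-:::::::-*###
******##+:::::::+@@@@@@@#+*%@@#:=@@@%%@@@@@@@@@=.:::::::*###
*******#+::::=+==@@@@@@@@@@*#@@@+:+%@@#%@@@@@@@+:=-=-:::+###
***#**##*::::--:-%@@@@@@@@@@%*@@@%-.-=+-+@@@@@@-.---::::=-=*
*****###*-:::::::*@@@@@@@@@@@@#%*--: .-=--%@@@+:--::::  :::-
******###=:::=#+=.*@@@@@@@@@@@@#---=-. :-:-%@%:.-+#-.: .::::
**#*****#*-::::::==*@@@@@@@@@@@@@%=---::::--:. .      .::-::
***#**####+-:::=*+-::*@@@@@@@@@@%+--::::--..   :=.    :::::-
***###*#*##*-::::::-#=:+@@@@@@@===-=---:...::.       :-:::-:
*#***#*#####*=::::=#-::==::--------::.  ..  .-.    .::-:::-:
**#*#*#*##*###*-::::::-@+::--  .:.  =:  .-.      .:-:::-:-:-
#########*######+=::::::::.=:  -+-  .:         .--::-:::::::
*#######**#########*=::::.     -+-          .::--:::::::-:::
#######**#############*+:.     -+-      .::::-:::::::-:-::::
[[0.58166437 0.12282592 0.058     ]
 [0.55255476 0.10201347 0.058     ]]
[[0.56993164 0.10519842 0.034     ]]
```

Emit:
jog_arm:
  segments: [-0.0075,-0.0045,0.03,0,0,0,-0.0075,-0.0045,0.07,0,0,0,-0.0075,-0.0045,0.1,0,0,0,-0.0075,-0.0045,0.12,0,0,0,-0.0075,-0.0045,0.135,0,0,0,-0.0075,-0.0045,0.145,0,0,0,-0.0075,-0.0045,0.15,0,0,0,-0.0075,-0.0045,0.15,0,0,0]
  aperture: 0.45

```text
time: 16.6
tcp_pos: [0.5735, 0.1077, 0.0463]
ee_rot: [[-0.81, -0.586, 0.0], [-0.586, 0.81, -0.0], [-0.0, -0.0, -1.0]]
force: [0.6, -0.4, 0.2]
finger_gap: 0.448
finger_force: 0.0
```

Emit:
jog_arm:
  segments: [0,0,0,0,0,0,0,0,0,0,0,0,0,0,0,0,0,0,0,0,0,0,0,0,0,0,0,0,0,0,0,0,0,0,0,0,0,0,0,0,0,0]
  aperture: 0
  clamp_n: 20

```text
time: 17.3
tcp_pos: [0.5739, 0.1088, 0.0474]
ee_rot: [[-0.809, -0.587, 0.002], [-0.587, 0.809, 0.001], [-0.002, 0.0, -1.0]]
force: [-0.9, 1.9, 4.7]
finger_gap: 0.123
finger_force: 24.0
```

Emit:
jog_arm:
  segments: [0,0,0,0,0,6,0,0,0,0,0,12,0,0,0,0,0,18,0,0,0,0,0,24,0,0,0,0,0,30,0,0,0,0,0,36,0,0,0,0,0,36,0,0,0,0,0,36,0,0,0,0,0,36]

```text
time: 18.2
tcp_pos: [0.5745, 0.1071, 0.0474]
ee_rot: [[-1.0, 0.001, 0.002], [0.001, 1.0, -0.001], [-0.002, -0.001, -1.0]]
force: [0.2, -1.0, 6.1]
finger_gap: 0.123
finger_force: 24.1
```

Emit:
jog_arm:
  segments: [0,0,0,0,0,0,0,0,0,0,0,0,0,0,0,0,0,0,0,0,0,0,0,0]
  aperture: 0.45

```text
time: 18.6
tcp_pos: [0.573, 0.1074, 0.0458]
ee_rot: [[-1.0, 0.001, -0.001], [0.001, 1.0, -0.0], [0.001, -0.0, -1.0]]
force: [0.0, -0.8, 0.1]
finger_gap: 0.447
finger_force: 0.0
```

Emit:
jog_arm:
  segments: [0,0,-0.03,0,0,0,0,0,-0.07,0,0,0,0,0,-0.11,0,0,0,0,0,-0.15,0,0,0,0,0,-0.15,0,0,0,0,0,-0.15,0,0,0]

```text
time: 19.2
tcp_pos: [0.5739, 0.1079, 0.1972]
ee_rot: [[-1.0, 0.001, 0.002], [0.001, 1.0, 0.0], [-0.002, 0.0, -1.0]]
force: [0.8, -0.3, -0.9]
finger_gap: 0.448
finger_force: 0.0
```

Run:
```python
from h import *
im,C=save('wrist','pics/w9.png'); show(patch(im,C,.058))
```

```text
%%%%%%%%%%%%%%%%%%%%%%%%%%%%%%%%%%%%%%%%%%%%%%%%%%%%%%%%%%%%
%%%%%%%%%%%%%%%%%%%%%%%%%%%%%%%%%%%%%%%%%%%%%%%%%%%%%%%%%%%%
%%%%%%%%%%%%%%%%%%%%%%%%%%%%%%%%%%%%%%%%%%%%%%%%%%%%%%%%%%%%
%%%%%%%%%%%%%%%%%%%%%%%%%%%%%%%%%%%%%%%%%%%%%%%%%%%%%%%%%%%%
%%%%%%%%%%%%%%%%%%%%%%%%%%%%%%%%%%%%%%%%@%%%%%%%%%%%%%%%%%%%
%%%%%%%%%%%%%%%%%%%%%%%%%%%%%%%%%%%%%%%%%%%%%%%%%%%%%%%%%%@%
%%%%%%%%%%%%%%%%%%%%%%@@@%#######%@@@@%%%%%%%%%%%%%%%%%%%%%%
%%%%%%%%%%%%%%%%%%@%#*+=------------=+*#%@%%%%%%%%%%%%%%%%%%
%%%%@%@@%@%%%%%%%*-----------:-----------=*%@@%%%%%%%%%%%%%%
%%@@%@%@@%%%@@
[... 566 characters left out ...]
+++%@@@@%*****=-------+%@%%%%
@@@@@%+--=%%%++@@@@@@@@@@%+++..+++++++++++++=.:--:   +###%%%
@@@@@@*--------@@@@@@@@@@%+++:.+++++++++++++-        :-=-=**
@@@@@@#=--=@@@++@@@@@@@@@%+++..++++++++++++=.:+*=.  .-=-==--
@@@@@@@*--------=%*++++#@%+++:.+++++++++++=.        -====-==
@@@@@@@@=-=-=%@%=-=++++++=+++::++++++++++: .=+: .  :-=-=====
%%+------.:=--.  .:.:=+++=--------++++=: :.       :======-==
--========:::: .=+.  ..:=========+==:..  :*-     :==========
=-==-======-.       -+.  :. .::. .:  :*:       :-===========
=============-.     .   :+. :#*: :+.  ..     :-=============
====-===========:.      ..  :#*:  .       .-==========-=====
======-========-===-:.      :#*:      .:-====-===-=========-
```

Emit:
jog_arm:
  segments: [0.03,0,-0.03,0,0,0,0.07,0,-0.05,0,0,0,0.11,0,-0.06,0,0,0,0.15,0,-0.06,0,0,0,0.15,0,-0.06,0,0,0,0.15,0,-0.06,0,0,0,0.15,0,-0.06,0,0,0]

```text
time: 19.95
tcp_pos: [0.4239, 0.1071, 0.2556]
ee_rot: [[-1.0, 0.003, -0.001], [0.003, 1.0, 0.0], [0.001, 0.0, -1.0]]
force: [1.2, 0.1, 0.3]
finger_gap: 0.452
finger_force: 0.0
```

Run:
```python
from h import *
b,D=save('side','pics/s10.png'); s7=cv2.imread('pics/s7.png')
d=cv2.absdiff(b,s7)[195:262,170:212].max(2); print('cover diff',d.mean(),(d>30).mean())
h=cv2.cvtColor(b,cv2.COLOR_BGR2HSV); m=((h[...,0]>20)&(h[...,0]<33)&(h[...,1]>150)).astype(np.uint8)
n,l,st,ct=cv2.connectedComponentsWithStats(m); i=1+st[1:,4].argmax(); ys,xs=np.nonzero(l==i)
P=onplane(np.c_[xs,ys],D,.0105)[:,:2];print(st[i],P.mean(0),P.min(0),P.max(0)); o=sensors.get_obs();print(o['time'],o['tcp_pos'],o['joint_vel'])
```

```text
cover diff 4.641435678749112 0.0
[254 291  31  33 365] [0.43470389 0.13341285] [0.42379827 0.08797639] [0.44537871 0.1725772 ]
20.0 [0.42414997 0.10733694 0.25569092] [-0.2832225   0.50249207 -0.03431541 -0.55376362 -0.16519244  0.1236878
 -0.00970011]
```

Cover unchanged and open; the screwdriver lies flat where it was put; the knob is at zero.

```bash
python3 -c "
from plant import bot, sensors, grab_frame, get_calibration
print(bot.job_done())"
```

```text
the job is handed in; nothing more can be done
None
```

I levered the cover open with the screwdriver, laid the screwdriver flat on the desk, turned the knob to its zero mark, left the cover leaning back, and handed the job in at about 20 s; no verdict was returned.

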